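Zero a bench photometer: hold the sprung reference cartridge in its bayonet port

TASK

Lift the black dust plug out of the port of the bench photometer and set it down (do not drop it) in the shallow steel tray. Then push the reference cartridge into the port, its lugs through the two gates, twist it a quarter turn clockwise (seen from above) against the spring, and finish while still gripping it and holding it fully turned and seated there; let go and it springs back. Leave the bottle and the jar standing where they are.

Things in the scene. Friction and masses are not known exactly. Their poses are not given: they have to be found in the camera images.
- photometer: Bench photometer: fixed, heavy white housing 220 (x) x 180 (y) mm, 70 mm high, with a grey hump 22 mm higher along its far edge (from 97 mm beyond the port on). Origin under its centre; z up, x away from the robot towards the hump, y to the left. Place and yaw differ each time. Its port lies 40 mm from the centre towards -x.
- port (a point): Bayonet port: centre of its mouth, at the top of a steel ring (28 mm outer radius, 12 mm high), 82 mm above the bench; axes as the photometer's. Bore 33 mm wide, 12 mm long. Two gates 12 mm wide open from the bore towards +y and -y, to 24 mm from the axis (grey ribs on the housing point at them). The sprung seat lies 12 mm below this point. Lugs wholly below the ring can turn under it.
- cartridge_grip (a point): Reference cartridge, loose, upright on the bench, 0.15 kg, bare aluminium, 72 mm tall, topped by a flat wing grip 40 mm long (x), 20 mm thick (y), 46 mm tall. This point: the wing's centre, 49 mm above the foot, 29 mm above the collar's underside; z up, x along wing and lugs. The foot meets the seat when this point is 37 mm above the port point; with the collar on the ring it is 29 mm above.
- cartridge_foot (a point): Centre of the cartridge's underside; axes as cartridge_grip. From here up: barrel 30 mm in diameter, 20 mm long, with two steel lugs (8 mm wide, 5 mm high) at its very foot reaching 22 mm from the axis along +x and -x; then a collar 48 mm in diameter, 6 mm thick. It enters the port with x along the port's y, either way round. Pressed 5 mm or more (8 at most), the lugs are free to turn.
- plug_grip (a point): Black dust plug, loose, 0.05 kg, in the port at the start: a disc 52 mm in diameter and 6 mm thick lying on the ring, below it a stub 29 mm in diameter and 8 mm long in the bore, above it a round post knob 24 mm in diameter and 42 mm tall. This point: the knob's centre, 35 mm above the foot of the stub; z up.
- tray_in (a point): Shallow open steel tray, fixed, 140 x 140 mm outside, 14 mm high, walls 3 mm, on the bench on the robot's left. This point is the centre of its inner floor, about 3 mm above the bench; x and y along its sides.
- plunger (a joint): How far the sprung seat in the port is pressed down, m: 0 at rest, about 0.008 with the cartridge's collar on the ring. The spring pushes up with about 2.5 N at 0 and 5.3 N at 0.008.
- rotor (a joint): How far the seat is turned clockwise (from above), rad: 0 at rest, stop at 1.70 (97 degrees). Dogs on it take the lugs along, with about 6 degrees of play either way. A torsion spring turns it back: 0.02 N m at 0, 0.11 N m at a quarter turn.
- bottle: Bystander: amber glass bottle with black cap, 48 mm in diameter, 85 mm tall, loose; origin at the centre of its underside. The cartridge, bottle and jar stand on the robot's right and trade places from time to time.
- jar: Bystander: clear round jar with aluminium lid, 52 mm in diameter, 55 mm tall, loose; origin at the centre of its underside. A fixed aluminium test-tube rack (75 x 260 mm, tubes up to 95 mm high) stands beyond these at the far right, over 0.65 m from the robot, and is not needed.

How it is judged:
On the way, in this order (a step that is already met when the one before it is completed fails the run):
1. the dust plug lies in the tray, let go and at rest (horizontal distance between plug_grip and tray_in below 0.062 m and height (world z) of plug_grip below 0.06 m and contact force between the fingers and dust_plug below 0.1 N and linear speed of dust_plug below 0.05 m/s), for 0.2 s.
2. the cartridge stands upright in the port, lugs through the gates, the seat pressed down at least 4.5 mm and not yet turned (under 20 degrees) (value of joint plunger above 0.0045 m and value of joint rotor below 0.35 rad and horizontal distance between cartridge_grip and port below 0.008 m and angle between cartridge_grip's own z axis and vertical below 0.12 rad), for 0.05 s.
At the end, for the whole second after the job is handed in: For the last second: fingers grip the cartridge (over 2 N), upright (7 degrees), central in the port (8 mm), lugs below the ring (grip centre under 34.5 mm above the mouth, seat pressed over 3.5 mm), seat turned 72 degrees or more; the dust plug is in the tray, untouched (value of joint rotor above 1.25 rad and value of joint plunger above 0.0035 m and horizontal distance between cartridge_grip and port below 0.008 m and z of cartridge_grip in the frame of port below 0.0345 m and angle between cartridge_grip's own z axis and vertical below 0.12 rad and contact force between the fingers and cartridge above 2 N and linear speed of cartridge below 0.03 m/s and horizontal distance between plug_grip and tray_in below 0.062 m and height (world z) of plug_grip below 0.06 m and contact force between the fingers and dust_plug below 0.1 N); the arm keeps its last pose, push and grip.
It fails at once if the bottle or jar is shifted by more than 25 mm or tipped (distance of any of bottle, jar from where it was at the start of the episode above 0.025 m or angle between any of bottle, jar's own z axis and vertical above 0.5 rad).
It fails at once if the dust plug is dropped or thrown (moving over 0.8 m/s with no finger on it) (linear speed of dust_plug above 0.8 m/s and contact force between the fingers and dust_plug below 0.05 N).
It also fails if it takes over 58 s, if anything falls off the work surface, if the arm or the gripper's body presses on something with over 40 N, if the wrist force passes 120 N, or if a joint passes its speed limit or range.

ROBOT

A 6-joint arm with a two-finger parallel gripper is mounted at the origin on the work surface. World frame = base frame: x ahead of the robot, y to its left, z up, the work surface at z = 0. Lengths are in m, angles in rad, forces in N, time in s.
With the tool pointing down it reaches from about 0.35 to 0.975 m from the base axis. Payload 17.4 kg.
Tool frame: the origin (TCP) lies on the centre line of the jaws, within the pads' length; the fingertips stand 8 mm ahead of it and the grasp point (between the pads) lies 11 mm behind it; z points along the fingers, y is the direction in which the jaws open and shut (so a half turn about z gives the same grasp; the last joint's range is limited). The gripper opens to 85 mm and grips with 20 to 120 N. Pads are 22 mm wide; open, the fingers measure 114 mm over their backs; the gripper's body (76 mm by 85 mm) begins 54 mm behind the grasp point. The pads swing forward as they close: fully open they stand 13 mm farther back than shut.
Start: joints at [-1.341, 0.116, 1.442, -0, 1.584, -0.038], TCP at [0.179, -0.651, 0.239] pointing down, gripper open.
Joint ranges: [-2.83, 2.83], [-0.83, 2.19], [0.07, 2.5], [-1.14, 4.28], [0.01, 3], [-2.97, 2.97]. Speed limits (rad/s): [1.89, 1.89, 2.22, 3.14, 3.14, 3.14].

INTERFACE

Orientations are given as a unit quaternion [x, y, z, w].
In Python, from workcell import r, camera, camera_params, sign_off, nets gives the robot as it stands.
- The arm moves only by the tool play_rows, never from a script. Its argument "motion" is a list that holds one entry, the list of rows, each a list of 4 numbers: the shift along the tool's x, y, z in m, then the turn about the tool's z in degrees. A call has 1 to 5 rows; each row shifts and turns the commanded pose from where the row before left it, along the tool's axes as they then stand; what a row does not reach is not made up. A row lasts 1/12 s, in which the tool goes at most 41.7 mm and 7.16 degrees, less where a joint would pass 70% of its speed; a pose out of reach is approached as far as the arm can. A call with a gripper value outside its range is refused whole. "gripper" is the finger opening in m, from 0 to 0.0854, set as the call begins (left out, the last holds). The fingers move at their own pace and stop on an object; "squeeze" is the grip in N (left out, the last holds). Time passes only in rows, so rows that do not move let the fingers close. It gives the time, the measured TCP pose, the force and the opening at its end, in the units of the state.
- r.get_obs(): the state, without advancing time (a new reading comes with each control period).
- camera(name): name is "side" or "top" or "wrist"; returns the picture (420x560x3 uint8, red, green, blue); there is no depth.
- camera_params(name): a dict with "K" (3x3 intrinsics, pixels), "distortion" ([k1, k2, p1, p2, k3] as OpenCV has them; the pictures are not rectified), "R" (3x3) and "t" (3): a world point X has camera coordinates R X + t; the wrist camera has in their place "mount" (4x4, takes a point from camera to tool coordinates, whose origin is the TCP and whose axes are the flange's). Camera axes: x right, y down, z forward; pixel columns grow to the right and rows downward; lengths in m; the calibration is good to about 2 mm. A picture is of the moment at which its call begins: read the wrist's pose just before it. camera_params takes no time and is no camera call.
- sign_off(): hands the job in, once; it reports no verdict.
Trained networks look in the newest picture that a camera, given by its name, has taken for a name from the list of things; names that differ only in an ending like _2 or _b are one class to them, and where a whole thing is asked for, a point or a joint stands for the part that bears it (a point fixed in the world has none). Each returns a list of dicts, best first, with "p" (0 to 1); they miss things now and then, are a little off and sometimes report something else, mostly with a low value. They report only what shows in the picture. A call takes as long as a camera call.
- nets.search_frame(camera, name): "xy" ([column, row] as shares, 0 to 1, of the picture: columns of its width, rows of its height, amid what is visible of it).
- nets.mark_of(camera, name): "xy" ([column, row] as shares, 0 to 1, of the picture: columns of its width, rows of its height: a listed point, or the origin of a listed thing).
The state is a dict: "time_s": time; "qpos": joint angles; "joint_velocities": joint speeds; "joint_torque": joint torques, N m; "tcp_pos": TCP position; "ee_rot": TCP orientation; "contact_force": force on the tool from outside, world axes, zero at the start; "ft_torque": the same for the moment, N m; "width": finger opening in m.
Only numpy, scipy, OpenCV 4.12 (cv2) and the standard library are available. Lean on these libraries where they do the work, as an engineer would, in place of code of your own. Each camera call takes 0.05 s, during which the arm holds its last target.

## Working session

There is one attempt and no reset: what is moved stays moved. The work goes in short steps, Python scripts to look and compute and a tool call to move; the robot and the scene stay as the last step left them, time stands still between calls to the robot, and variables do not carry over. Pictures are saved under pics/ and viewed, and the job is handed in when it is done.

Besides the shell and the picture viewer there is one more tool, called after "Call:" as a command line: name --argument value ..., lists and objects as JSON in quotes. play_rows: Moves the arm, as the interface text tells. Its arguments: {"type":"object","properties":{"motion":{"type":"array","items":{"type":"array","items":{"type":"array","items":{"type":"number"}}}},"gripper":{"type":"number"},"squeeze":{"type":"number"}},"required":["motion"]}

```bash
mkdir -p pics; ls
cat > h.py <<'E'
import numpy as np, cv2
from workcell import r, camera, camera_params, sign_off, nets
from scipy.spatial.transform import Rotation as Ro
def snap(n,f):
    im=camera(n); cv2.imwrite('pics/'+f,cv2.cvtColor(im,cv2.COLOR_RGB2BGR)); return im
def cam(n):
    p=camera_params(n); K=np.array(p['K']);d=np.array(p['distortion'],float)
    if 'mount' in p:
        o=r.get_obs(); T=np.eye(4);T[:3,:3]=Ro.from_quat(o['ee_rot']).as_matrix();T[:3,3]=o['tcp_pos']
        M=T@np.array(p['mount']); R=M[:3,:3].T; t=-R@M[:3,3]
    else: R=np.array(p['R']);t=np.array(p['t'])
    return K,d,R,t
def ray(n,xy,share=True):
    K,d,R,t=cam(n); u=np.array(xy,float)
    if share:u=u*[560,420]
    q=cv2.undistortPoints(u.reshape(1,1,2),K,d).ravel()
    return -R.T@t, R.T@np.array([q[0],q[1],1])
def onz(n,xy,z,share=True):
    o,v=ray(n,xy,share); return o+v*(z-o[2])/v[2]
def proj(n,X):
    K,d,R,t=cam(n); return cv2.projectPoints(np.array(X,float).reshape(-1,3),cv2.Rodrigues(R)[0],t,K,d)[0].reshape(-1,2)
def tri(obs):
    A=np.zeros((3,3));b=np.zeros(3)
    for o,v in obs:
        v=v/np.linalg.norm(v);P=np.eye(3)-np.outer(v,v);A+=P;b+=P@o
    return np.linalg.solve(A,b)
E
python3 - <<'E'
from h import *
np.set_printoptions(precision=4,suppress=True)
o=r.get_obs();print(o)
for n in ['side','top','wrist']:
    snap(n,n+'0.png'); K,d,R,t=cam(n); print(n,K.ravel(),d,-R.T@t,R[2])
print(camera_params('wrist')['mount'])
H={'port':.082,'plug_grip':.082+.027,'cartridge_grip':.049,'cartridge_foot':0,'tray_in':.003,'bottle':0,'jar':0,'photometer':0}
for nm,z in H.items():
  for n in ['side','top']:
    for q in nets.mark_of(n,nm)[:2]: print(nm,n,np.round(q['p'],2),np.array(q['xy'])*[560,420],onz(n,q['xy'],z))
E
```

```text
pics
{'time_s': 0.0, 'qpos': array([-1.3408,  0.1165,  1.4423, -0.    ,  1.584 , -0.0378]), 'joint_velocities': array([ 0.0006,  0.0009,  0.001 , -0.0001, -0.0001, -0.0001]), 'joint_torque': array([ -0.0002, -73.1989, -63.248 ,  -0.0001,   0.0064,  -0.    ]), 'tcp_pos': array([ 0.1786, -0.6508,  0.2385]), 'ee_rot': array([ 0.991 ,  0.1335, -0.0001, -0.0006]), 'contact_force': array([-0.2836, -0.2875,  0.2436]), 'ft_torque': array([-0.0266,  0.019 , -0.0364]), 'width': 0.08551853973353503}
side [411.834    0.     279.1894   0.     411.834  206.4524   0.       0.
   1.    ] [-0.0019  0.      0.      0.      0.    ] [0.4773 0.6571 0.7513] [ 0.093  -0.721  -0.6867]
top [400.29     0.     275.9169   0.     400.29   211.6645   0.       0.
   1.    ] [0.0241 0.     0.     0.     0.    ] [ 0.4435 -0.0258  0.9567] [ 0.1402 -0.0047 -0.9901]
wrist [291.8625   0.     276.4056   0.     291.8625 210.4786   0.       0.
   1.    ] [-0.0491  0.      0.      0.      0.    ] [ 0.2593 -0.6296  0.3742] [-0.3091 -0.0837 -0.9473]
[[ 0.0001 -0.9473 -0.3203  0.0835]
 [ 1.      0.0002 -0.0002  0.0007]
 [ 0.00
[... 466 characters left out ...]
84] [ 0.5859 -0.2392  0.049 ]
cartridge_foot side 0.62 [277.816 178.416] [ 0.5956 -0.2476  0.    ]
cartridge_foot top 0.62 [362.824 203.784] [ 0.5987 -0.2406  0.    ]
tray_in side 0.84 [298.872 358.512] [0.4959 0.2866 0.003 ]
tray_in top 0.86 [140.672 242.886] [0.5029 0.29   0.003 ]
bottle side 0.68 [333.704 182.406] [ 0.4365 -0.243   0.    ]
bottle top 0.75 [366.296 267.792] [ 0.4454 -0.2444  0.    ]
jar side 0.77 [311.416 151.704] [ 0.5065 -0.3845  0.    ]
jar side 0.26 [331.184 179.592] [ 0.4438 -0.2548  0.    ]
jar top 0.73 [423.584 248.682] [ 0.4909 -0.3818  0.    ]
photometer side 0.66 [251.888 249.606] [0.628  0.0235 0.    ]
photometer top 0.91 [248.192 195.72 ] [0.6178 0.037  0.    ]
```

View pics/top0.png

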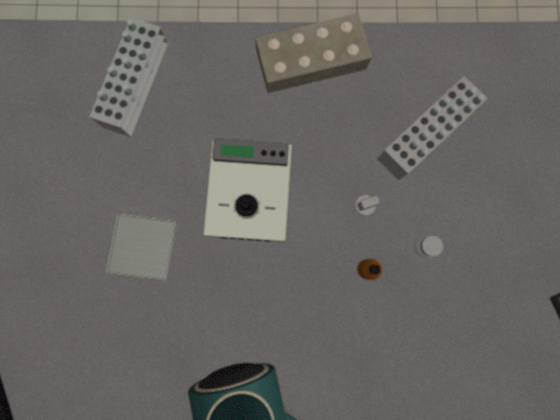

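View pics/side0.png

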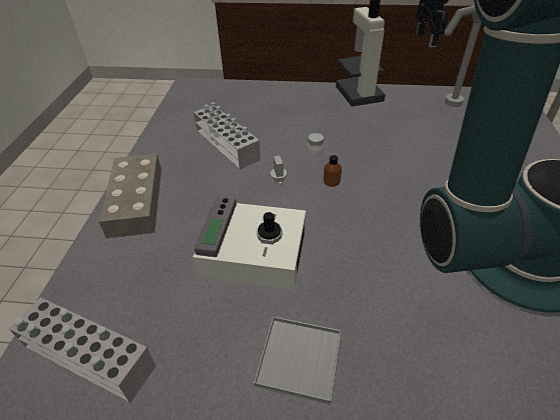

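View pics/wrist0.png

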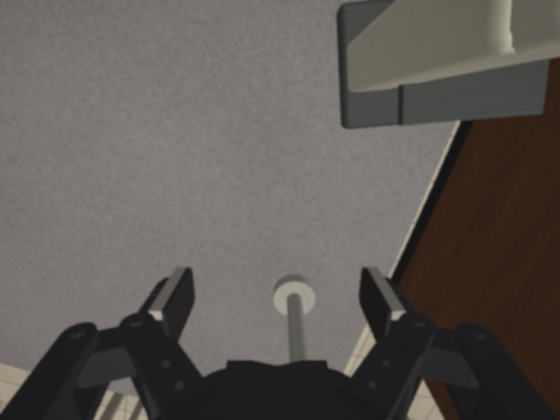

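The top view shows the plug in the port at (246,205), the cartridge at (367,204), the bottle at (370,269), the jar at (432,246) and the tray at (140,245). This agrees with the networks' marks. I'll fly over the cartridge for a wrist view on the way to the plug.

```bash
cat >> h.py <<'E'
def yaw_of(o=None):
    o=o or r.get_obs(); m=Ro.from_quat(o['ee_rot']).as_matrix(); return np.degrees(np.arctan2(m[1,0],m[0,0]))
def plan(pts,mx=0.04,mt=7.0):
    """pts: list of (x,y,z,yaw_deg)"""
    o=r.get_obs(); p=np.array(o['tcp_pos']); y=yaw_of(o); out=[]
    for q in pts:
        tgt=np.array(q[:3],float); dy=(q[3]-y+180)%360-180
        n=max(1,int(np.ceil(max(np.linalg.norm(tgt-p)/mx,abs(dy)/mt))))
        for i in range(n):
            s=(tgt-p)/(n-i); d=(q[3]-y+180)%360-180; d/=(n-i)
            a=np.radians(y); X=np.array([np.cos(a),np.sin(a),0]);Y=np.array([np.sin(a),-np.cos(a),0])
            row=[round(float(s@X),3),round(float(s@Y),3),round(float(-s[2]),3),round(float(-d),1)]
            out.append(row); p=p+row[0]*X+row[1]*Y-np.array([0,0,row[2]]); y-=row[3]
    for i in range(0,len(out),5): print(out[i:i+5])
    print('end',np.round(p,4),round(y,2))
E
python3 - <<'E'
from h import *
plan([(.585,-.225,.27,86)])
E
```

```text
[[0.034, -0.02, -0.002, -4.7], [0.035, -0.017, -0.002, -4.7], [0.036, -0.014, -0.002, -4.7], [0.038, -0.011, -0.002, -4.7], [0.038, -0.008, -0.002, -4.7]]
[[0.039, -0.005, -0.002, -4.7], [0.039, -0.002, -0.002, -4.7], [0.039, 0.001, -0.002, -4.7], [0.039, 0.004, -0.002, -4.7], [0.039, 0.008, -0.002, -4.7]]
[[0.038, 0.011, -0.002, -4.7], [0.037, 0.014, -0.002, -4.7], [0.036, 0.016, -0.002, -4.8], [0.034, 0.02, -0.002, -4.7], [0.032, 0.022, -0.003, -4.8]]
end [ 0.5849 -0.2252  0.2703] 86.04
```

Run:
```python
from h import *
print(onz('wrist',(345,128),0.03,0),onz('wrist',(350,90),.2,0), onz('side',(342,80),0.03,0), onz('side',(385,100),0.0,0),onz('side',(357,50),0.2,0))
```

```text
[ 0.26380033 -0.70968701  0.03      ] [ 0.28194251 -0.66606536  0.2       ] [ 0.41458324 -0.80722365  0.03      ] [ 0.25794696 -0.72190271  0.        ] [ 0.38083447 -0.67459217  0.2       ]
```

Run:
```python
from h import *
plan([(.23,-.52,.25,35),(.585,-.225,.27,86)])
```

```text
[[0.021, -0.028, -0.003, -4.9], [0.023, -0.026, -0.003, -4.9], [0.026, -0.024, -0.002, -4.9], [0.028, -0.022, -0.003, -5.0], [0.038, -0.003, -0.002, -4.2]]
[[0.038, -0.0, -0.002, -4.3], [0.038, 0.002, -0.002, -4.2], [0.038, 0.005, -0.002, -4.3], [0.038, 0.008, -0.001, -4.2], [0.037, 0.011, -0.002, -4.3]]
[[0.036, 0.014, -0.001, -4.2], [0.035, 0.016, -0.002, -4.3], [0.034, 0.019, -0.001, -4.2], [0.032, 0.021, -0.002, -4.3], [0.03, 0.024, -0.001, -4.2]]
[[0.029, 0.026, -0.002, -4.3]]
end [ 0.5853 -0.2248  0.2703] 86.04
```

Call:
play_rows --motion '[[[0.021,-0.028,-0.003,-4.9],[0.023,-0.026,-0.003,-4.9],[0.026,-0.024,-0.002,-4.9],[0.028,-0.022,-0.003,-5.0],[0.038,-0.003,-0.002,-4.2]]]'

```text
time_s: 1.37
tcp_pos: [0.259, -0.494, 0.253]
ee_rot: [0.941, 0.337, -0.0, 0.0]
contact_force: [0.3, -0.4, 1.0]
width: 0.0853
```

Call:
play_rows --motion '[[[0.038,0,-0.002,-4.3],[0.038,0.002,-0.002,-4.2],[0.038,0.005,-0.002,-4.3],[0.038,0.008,-0.001,-4.2],[0.037,0.011,-0.002,-4.3]]]'

```text
time_s: 1.78
tcp_pos: [0.408, -0.3712, 0.2616]
ee_rot: [0.863, 0.506, 0.0, 0.0]
contact_force: [-0.0, -0.5, 0.3]
width: 0.0855
```

Call:
play_rows --motion '[[[0.036,0.014,-0.001,-4.2],[0.035,0.016,-0.002,-4.3],[0.034,0.019,-0.001,-4.2],[0.032,0.021,-0.002,-4.3],[0.03,0.024,-0.001,-4.2]]]'

```text
time_s: 2.2
tcp_pos: [0.5566, -0.2481, 0.2688]
ee_rot: [0.755, 0.656, 0.0, 0.0]
contact_force: [-0.4, -1.5, 0.4]
width: 0.0851
```

Call:
play_rows --motion '[[[0.029,0.026,-0.002,-4.3],[0,0,0,0]]]'

```text
time_s: 2.37
tcp_pos: [0.5889, -0.2208, 0.27]
ee_rot: [0.728, 0.685, 0.001, -0.0]
contact_force: [-0.7, 0.4, 0.1]
width: 0.0855
```

Run:
```python
from h import *
np.set_printoptions(precision=4,suppress=True)
o=r.get_obs();print(o['time_s'],o['tcp_pos'],yaw_of(o),o['qpos'],o['joint_velocities'])
snap('wrist','w1.png')
for nm,z in {'cartridge_grip':.049,'cartridge_foot':0,'bottle':0,'jar':0}.items():
    for q in nets.mark_of('wrist',nm)[:2]: print(nm,np.round(q['p'],2),np.array(q['xy'])*[560,420],onz('wrist',q['xy'],z))
```

```text
2.3667 [ 0.5889 -0.2208  0.27  ] 86.54826658796259 [-0.3998  0.0097  1.5036  0.0014  1.6284 -0.3395] [-0.0717 -0.0415  0.0496 -0.0264  0.0111  0.0265]
cartridge_grip 0.57 [278.6   194.586] [ 0.5888 -0.241   0.049 ]
cartridge_foot 0.81 [283.192 185.22 ] [ 0.595  -0.2422  0.    ]
bottle 0.86 [178.024 196.812] [ 0.4412 -0.2493  0.    ]
bottle 0.56 [226.072 276.78 ] [ 0.4943 -0.386  -0.    ]
jar 0.91 [223.608 276.612] [ 0.4902 -0.3858  0.    ]
```

View pics/w1.png

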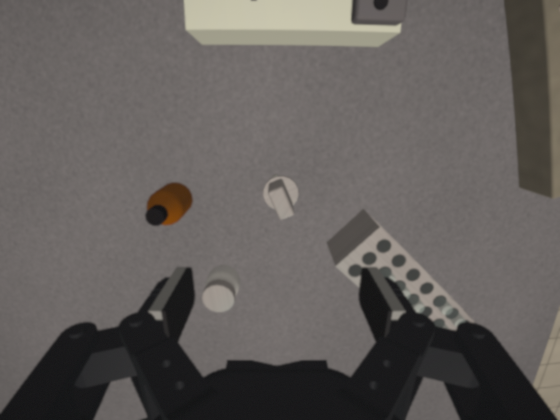

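Run:
```python
import cv2
im=cv2.imread('pics/w1.png')[165:235,235:335]
cv2.imwrite('pics/w1z.png',cv2.resize(im,None,fx=8,fy=8,interpolation=cv2.INTER_CUBIC))
```

```text
(no output)
```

View pics/w1z.png

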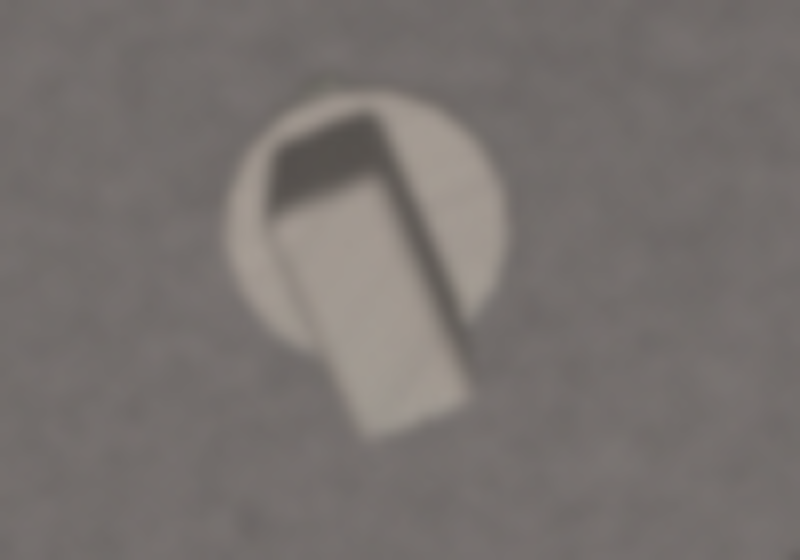

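Run:
```python
from h import *
np.set_printoptions(precision=4,suppress=True)
P=np.array([onz('wrist',np.array(c)/8+[235,165],.072,0) for c in [(270,215),(378,175),(470,395),(370,440)]])
print(P,P.mean(0)); v=P[3]-P[0]+P[2]-P[1]; print(np.degrees(np.arctan2(v[1],v[0])),np.linalg.norm(v)/2)
w=P[1]-P[0]+P[2]-P[3]; print(np.degrees(np.arctan2(w[1],w[0])),np.linalg.norm(w)/2)
tp=onz('top',np.array([.0,0]),0)
a=nets.mark_of('top','plug_grip');print(a[:1])
# ribs
print(onz('top',(218,205),.07,0),onz('top',(275,208.5),.07,0))
plan([(.586,.038,.25,86)])
```

```text
[[ 0.5764 -0.2324  0.072 ]
 [ 0.5927 -0.2275  0.072 ]
 [ 0.6044 -0.2627  0.072 ]
 [ 0.5888 -0.2689  0.072 ]] [ 0.5906 -0.2479  0.072 ]
-71.37483930432315 0.0378180797465941
19.23841003852714 0.01690037923288147
[{'xy': [0.4366, 0.4767], 'p': 0.91}]
[0.5837 0.0998 0.07  ] [ 0.5762 -0.0279  0.07  ]
[[0.038, -0.002, 0.003, -0.0], [0.038, -0.003, 0.003, -0.0], [0.037, -0.002, 0.003, -0.0], [0.038, -0.003, 0.003, -0.0], [0.037, -0.002, 0.003, -0.0]]
[[0.038, -0.003, 0.003, -0.0], [0.037, -0.002, 0.002, -0.1]]
end [0.5862 0.0379 0.2505] 86.05
```

Call:
play_rows --motion '[[[0.038,-0.002,0.008,0],[0.038,-0.003,0.009,0],[0.037,-0.002,0.008,0],[0.038,-0.003,0.009,0],[0.037,-0.002,0.008,0]]]'

```text
time_s: 3.08
tcp_pos: [0.5855, -0.0357, 0.2282]
ee_rot: [0.732, 0.681, 0.0, 0.0]
contact_force: [0.8, -1.3, -0.9]
width: 0.0854
```

Call:
play_rows --motion '[[[0.038,-0.003,0.009,0],[0.033,-0.002,0.008,0],[0,0,0,0],[0,0,0,0]]]'

```text
time_s: 3.42
tcp_pos: [0.5857, 0.0353, 0.2111]
ee_rot: [0.731, 0.683, -0.0, -0.0]
contact_force: [0.2, 1.4, -0.5]
width: 0.0853
```

Run:
```python
from h import *
np.set_printoptions(precision=4,suppress=True)
o=r.get_obs();print(o['time_s'],o['tcp_pos'],yaw_of(o),o['joint_velocities'])
snap('wrist','w2.png')
for nm,z in {'plug_grip':.109,'port':.082,'photometer':0}.items():
    for q in nets.mark_of('wrist',nm)[:2]: print(nm,np.round(q['p'],2),np.array(q['xy'])*[560,420],onz('wrist',q['xy'],z))
print(tri([ray('side',(266.28/560,223.3/420)),ray('top',(244.5/560,200.2/420))]))
```

```text
3.4167 [0.5857 0.0353 0.2111] 86.10803376536482 [-0.0397 -0.0037 -0.0146 -0.0071  0.0039 -0.0177]
plug_grip 0.59 [273.672 214.788] [0.5849 0.0315 0.109 ]
photometer 0.84 [303.688 186.606] [0.6207 0.0265 0.    ]
[0.5874 0.0377 0.1085]
```

View pics/w2.png

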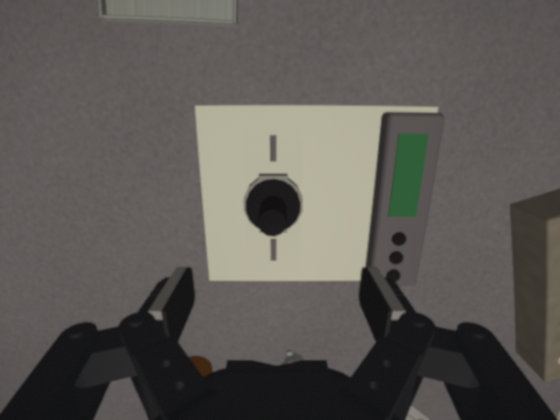

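Run:
```python
from h import *
np.set_printoptions(precision=4,suppress=True)
im=cv2.imread('pics/w2.png')[125:270,205:345]
cv2.imwrite('pics/w2z.png',cv2.resize(np.clip(im.astype(float)*1.6+20,0,255).astype(np.uint8),None,fx=4,fy=4,interpolation=cv2.INTER_CUBIC))
for c in [(273,204)]: print(onz('wrist',c,.088,0))
for c in [(273,224)]: print(onz('wrist',c,.130,0))
print(onz('wrist',(273,136),.07,0),onz('wrist',(273.5,260),.07,0))
print('corners',[onz('wrist',c,.07,0) for c in [(195,106),(210,281)]])
```

```text
[0.5845 0.0344 0.088 ]
[0.5846 0.0309 0.13  ]
[0.5888 0.0946 0.07  ] [ 0.5798 -0.0336  0.07  ]
corners [array([0.5206, 0.1263, 0.07  ]), array([ 0.5083, -0.0546,  0.07  ])]
```

View pics/w2z.png

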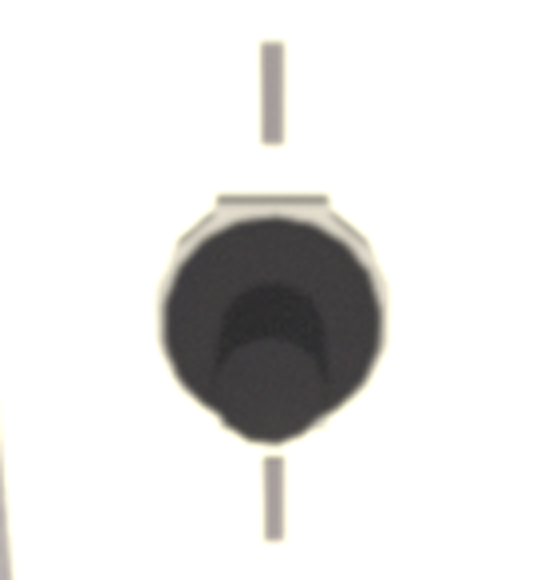

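The wrist view shows the disc centred at (273,206) and the knob top at (273,222). The ribs are in line with column 273, so the port yaw is about −4°. Descending onto the knob.

Call:
play_rows --motion '[[[-0.002,-0.001,0.03,0],[0,0,0.03,0],[0,0,0.03,0],[0,0,0.02,0],[0,0,0,0]]]' --gripper 0.06 --squeeze 40

```text
time_s: 4.03
tcp_pos: [0.5833, 0.0316, 0.097]
ee_rot: [0.732, 0.682, -0.002, -0.002]
contact_force: [-0.3, 0.4, -1.4]
width: 0.0599
```

Call:
play_rows --motion '[[[0,0,0,0],[0,0,0,0],[0,0,0,0],[0,0,0,0],[0,0,0,0]]]' --gripper 0.015

```text
time_s: 4.45
tcp_pos: [0.5847, 0.0327, 0.1037]
ee_rot: [0.731, 0.682, -0.0, -0.0]
contact_force: [-16.7, -1.5, 13.2]
width: 0.0229
```

Call:
play_rows --motion '[[[0,0,0,0],[0,0,0,0]]]'

```text
time_s: 4.62
tcp_pos: [0.5847, 0.0326, 0.1037]
ee_rot: [0.731, 0.682, -0.0, -0.0]
contact_force: [-15.6, -1.5, 12.3]
width: 0.0229
```

Call:
play_rows --motion '[[[0,0,-0.004,0],[0,0,-0.004,0],[0,0,-0.002,0],[0,0,0,0]]]'

```text
time_s: 4.95
tcp_pos: [0.5858, 0.0328, 0.1132]
ee_rot: [0.731, 0.682, 0.001, 0.001]
contact_force: [1.4, -0.7, -0.3]
width: 0.0228
```

Run:
```python
from h import *
np.set_printoptions(precision=4,suppress=True)
o=r.get_obs();print(o['time_s'],o['tcp_pos'],yaw_of(o),o['contact_force'],o['width'])
snap('wrist','w3.png')
```

```text
4.95 [0.5858 0.0328 0.1132] 86.0416220546208 [ 1.3972 -0.6771 -0.3485] 0.022836901928389143
```

View pics/w3.png

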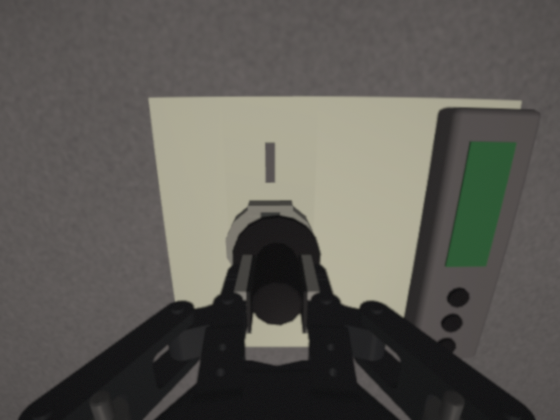

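Run:
```python
from h import *
np.set_printoptions(precision=4,suppress=True)
print(onz('wrist',(271,203),.082,0), onz('wrist',(277,276),.130,0),onz('wrist',(270,144),.07,0))
plan([(.586,.0328,.155,86),(.50,.289,.155,86)])
```

```text
[0.5858 0.0636 0.082 ] [0.5877 0.0429 0.13  ] [0.5875 0.0969 0.07  ]
[[0.0, 0.0, -0.021, 0.0], [0.0, 0.0, -0.021, 0.0], [0.036, -0.015, -0.0, 0.0], [0.036, -0.015, -0.0, 0.0], [0.036, -0.015, -0.0, 0.0]]
[[0.035, -0.015, -0.0, 0.0], [0.036, -0.014, -0.0, 0.0], [0.035, -0.015, -0.0, 0.0], [0.036, -0.014, -0.0, 0.0]]
end [0.5002 0.2893 0.1547] 86.04
```

Call:
play_rows --motion '[[[0,0,-0.021,0],[0,0,-0.021,0],[0.036,-0.015,0,0],[0.036,-0.015,0,0],[0.036,-0.015,0,0]]]'

```text
time_s: 5.42
tcp_pos: [0.5475, 0.1445, 0.1542]
ee_rot: [0.732, 0.682, 0.001, 0.0]
contact_force: [1.1, 0.1, -0.6]
width: 0.023
```

Call:
play_rows --motion '[[[0.035,-0.015,0,0],[0.036,-0.014,0,0],[0.035,-0.015,0.01,0],[0.036,-0.014,0.01,0],[0,0,0.01,0]]]'

```text
time_s: 5.83
tcp_pos: [0.4978, 0.2944, 0.1236]
ee_rot: [0.73, 0.684, 0.001, -0.001]
contact_force: [0.3, 0.1, 0.1]
width: 0.0228
```

Run:
```python
from h import *
np.set_printoptions(precision=4,suppress=True)
o=r.get_obs();print(o['time_s'],o['tcp_pos'],yaw_of(o),o['contact_force'],o['width'])
snap('wrist','w4.png');snap('top','t4.png')
for c in ['wrist','top']:
  for nm,z in {'tray_in':.003,'port':.082}.items():
    for q in nets.mark_of(c,nm)[:2]: print(c,nm,np.round(q['p'],2),np.array(q['xy'])*[560,420],onz(c,q['xy'],z))
```

```text
5.8333 [0.4978 0.2944 0.1236] 86.25954611359802 [0.2875 0.0974 0.1212] 0.022762183232260858
wrist tray_in 0.91 [273.784 216.384] [0.4973 0.2795 0.003 ]
top tray_in 0.76 [140.504 245.784] [0.4961 0.29   0.003 ]
top tray_in 0.26 [422.912 247.506] [ 0.4935 -0.3792  0.003 ]
top port 0.94 [244.72  205.002] [0.582  0.0391 0.082 ]
top port 0.45 [250.32  196.098] [0.602  0.0269 0.082 ]
```

View pics/w4.png

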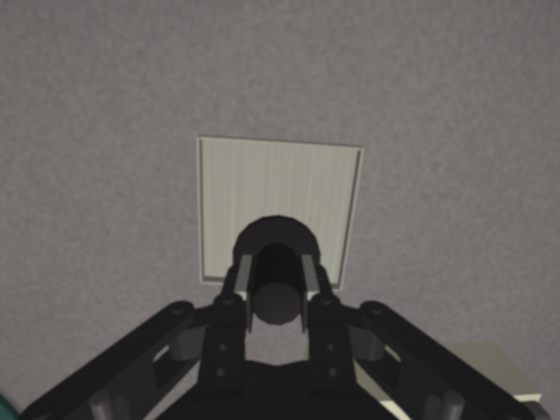

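View pics/t4.png

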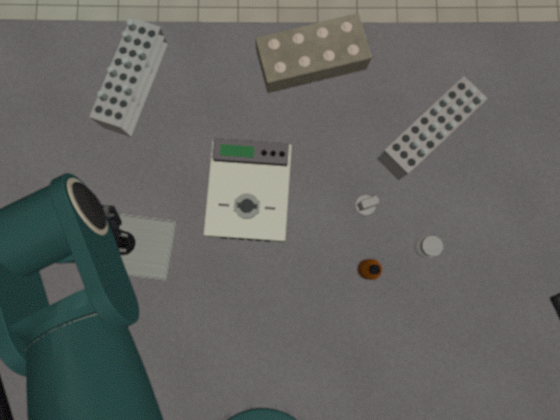

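Call:
play_rows --motion '[[[-0.003,0,0.025,0],[-0.003,0,0.025,0],[0,0,0.02,0],[0,0,0.01,0],[0,0,0.003,0]]]'

```text
time_s: 6.55
tcp_pos: [0.4991, 0.2824, 0.0392]
ee_rot: [0.732, 0.682, -0.001, -0.0]
contact_force: [0.8, 0.2, -0.5]
width: 0.0228
```

Call:
play_rows --motion '[[[0,0,0.002,0],[0,0,0.002,0],[0,0,0,0]]]'

```text
time_s: 6.8
tcp_pos: [0.4997, 0.2835, 0.0373]
ee_rot: [0.731, 0.682, 0.001, 0.0]
contact_force: [-0.6, -0.8, -0.2]
width: 0.0231
```

Call:
play_rows --motion '[[[0,0,0.002,0],[0,0,0.002,0],[0,0,0,0]]]'

```text
time_s: 7.05
tcp_pos: [0.4994, 0.2835, 0.0326]
ee_rot: [0.731, 0.682, 0.0, 0.0]
contact_force: [0.8, 0.6, -0.2]
width: 0.0228
```

Call:
play_rows --motion '[[[0,0,0.002,0],[0,0,0,0]]]'

```text
time_s: 7.22
tcp_pos: [0.4996, 0.2837, 0.0325]
ee_rot: [0.731, 0.682, 0.001, 0.0]
contact_force: [-9.0, -4.9, 22.6]
width: 0.0226
```

Call:
play_rows --motion '[[[0,0,-0.001,0],[0,0,0,0]]]'

```text
time_s: 7.38
tcp_pos: [0.4995, 0.2836, 0.0325]
ee_rot: [0.731, 0.682, 0.001, 0.0]
contact_force: [-4.6, -2.0, 11.7]
width: 0.0229
```

Call:
play_rows --motion '[[[0,0,0,0],[0,0,0,0],[0,0,0,0],[0,0,0,0],[0,0,0,0]]]' --gripper 0.06

```text
time_s: 7.8
tcp_pos: [0.4991, 0.2834, 0.0312]
ee_rot: [0.731, 0.682, -0.0, -0.0]
contact_force: [-0.0, 0.6, -0.0]
width: 0.0598
```

Call:
play_rows --motion '[[[0,0,-0.01,0],[0,0,-0.025,0],[0,0,-0.035,0],[0,0,-0.04,0],[0,0,-0.03,0]]]'

```text
time_s: 8.22
tcp_pos: [0.4993, 0.2834, 0.1753]
ee_rot: [0.731, 0.682, 0.001, 0.0]
contact_force: [0.7, -0.3, 0.5]
width: 0.06
```

Run:
```python
from h import *
np.set_printoptions(precision=4,suppress=True)
o=r.get_obs();print(o['time_s'],o['tcp_pos'],yaw_of(o),o['contact_force'],o['width'])
snap('wrist','w5.png');snap('side','s5.png')
for nm,z in {'tray_in':.003,'plug_grip':.038}.items():
    for q in nets.mark_of('wrist',nm)[:2]: print('w',nm,np.round(q['p'],2),np.array(q['xy'])*[560,420],onz('wrist',q['xy'],z))
plan([(.52,.2,.2,86),(.583,.034,.2,86)])
```

```text
8.2167 [0.4993 0.2834 0.1753] 86.04336805640249 [ 0.7493 -0.3264  0.4811] 0.06002980602960726
w plug_grip 0.66 [275.576 199.206] [0.5001 0.2859 0.038 ]
[[-0.027, 0.009, -0.009, 0.0], [-0.027, 0.009, -0.009, 0.0], [-0.028, 0.008, -0.01, 0.0], [-0.032, 0.015, 0.0, 0.0], [-0.032, 0.015, 0.0, 0.0]]
[[-0.032, 0.015, 0.0, 0.0], [-0.033, 0.015, 0.0, 0.0], [-0.032, 0.015, 0.0, 0.0]]
end [0.5833 0.0341 0.2005] 86.04
```

View pics/w5.png

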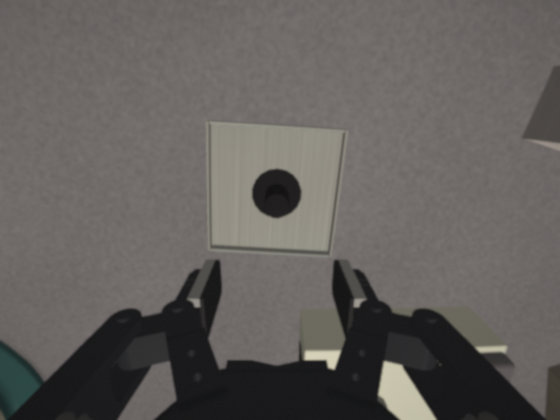

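View pics/s5.png

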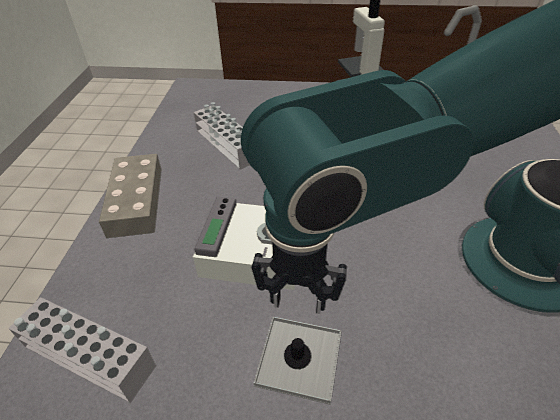

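The plug stands upright near the tray centre (wrist (276,193)). Next I'll look at the open port.

Call:
play_rows --motion '[[[-0.027,0.009,-0.009,0],[-0.027,0.009,-0.009,0],[-0.028,0.008,-0.01,0],[-0.032,0.015,0,0],[-0.032,0.015,0,0]]]' --gripper 0.07

```text
time_s: 8.83
tcp_pos: [0.5448, 0.1325, 0.1987]
ee_rot: [0.731, 0.683, -0.0, -0.0]
contact_force: [0.9, 1.2, 0.4]
width: 0.0702
```

Call:
play_rows --motion '[[[-0.032,0.015,0,0],[-0.033,0.015,0,0],[-0.032,0.015,0,0],[0,0,0,0],[0,0,0,0]]]'

```text
time_s: 9.25
tcp_pos: [0.583, 0.0325, 0.1976]
ee_rot: [0.732, 0.681, -0.001, -0.001]
contact_force: [-0.2, 0.1, -0.5]
width: 0.0699
```

Run:
```python
from h import *
np.set_printoptions(precision=4,suppress=True)
o=r.get_obs();print(o['time_s'],o['tcp_pos'],yaw_of(o),o['joint_velocities'])
im=snap('wrist','w6.png')
for q in nets.mark_of('wrist','port')[:2]: print(np.round(q['p'],2),np.array(q['xy'])*[560,420],onz('wrist',q['xy'],.082))
c=cv2.cvtColor(im,cv2.COLOR_RGB2BGR)[140:280,210:350]
cv2.imwrite('pics/w6z.png',cv2.resize(np.clip(c.astype(float)*1.4,0,255).astype(np.uint8),None,fx=4,fy=4,interpolation=cv2.INTER_CUBIC))
```

```text
9.25 [0.583  0.0325 0.1976] 85.88929827863534 [ 0.0437 -0.0164  0.0097  0.0075  0.0038  0.0172]
0.95 [275.688 206.892] [0.583  0.0348 0.082 ]
```

View pics/w6z.png

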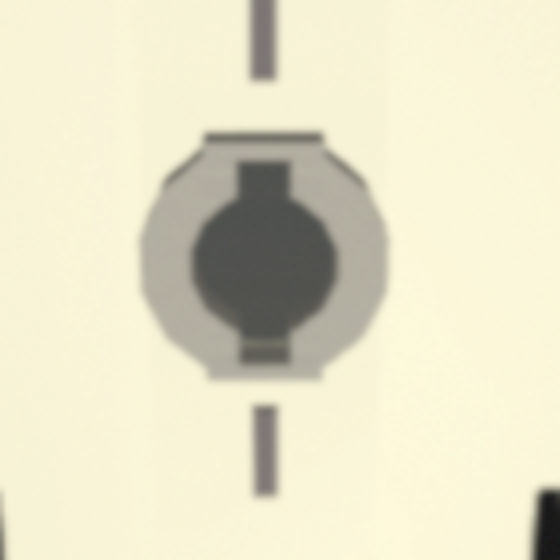

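Run:
```python
from h import *
np.set_printoptions(precision=4,suppress=True)
print('port',onz('wrist',(276,206),.082,0))
print('rack',[onz('top',c,z,0) for c,z in [((379,160),0.0),((385,150),.06),((408,177),0.06)]])
plan([(.590,-.243,.19,108.6)])
```

```text
port [0.5833 0.0357 0.082 ]
rack [array([ 0.7078, -0.2834,  0.    ]), array([ 0.715 , -0.2818,  0.06  ]), array([ 0.6513, -0.3321,  0.06  ])]
[[-0.039, 0.004, 0.001, -3.2], [-0.04, 0.002, 0.001, -3.2], [-0.04, -0.001, 0.001, -3.2], [-0.039, -0.003, 0.001, -3.2], [-0.039, -0.005, 0.001, -3.3]]
[[-0.039, -0.007, 0.002, -3.2], [-0.039, -0.01, 0.001, -3.3]]
end [ 0.59   -0.2431  0.1902] 108.63
```

Call:
play_rows --motion '[[[-0.039,0.004,0.001,-3.2],[-0.04,0.002,0.001,-3.2],[-0.04,-0.001,0.001,-3.2],[-0.039,-0.003,0.001,-3.2],[-0.039,-0.005,0.001,-3.3]]]' --gripper 0.055

```text
time_s: 9.77
tcp_pos: [0.5882, -0.1639, 0.1941]
ee_rot: [0.626, 0.779, 0.0, -0.0]
contact_force: [0.4, -0.1, -0.1]
width: 0.0548
```

Call:
play_rows --motion '[[[-0.039,-0.007,0.002,-3.2],[-0.039,-0.01,0.001,-3.3],[0,0,0,0],[0,0,0,0]]]'

```text
time_s: 10.1
tcp_pos: [0.5904, -0.2439, 0.1905]
ee_rot: [0.584, 0.812, -0.0, -0.001]
contact_force: [-0.3, 0.7, -0.1]
width: 0.0552
```

Run:
```python
from h import *
np.set_printoptions(precision=4,suppress=True)
o=r.get_obs();print(o['time_s'],o['tcp_pos'],yaw_of(o),o['joint_velocities'])
im=snap('wrist','w7.png')
for nm,z in {'cartridge_grip':.049,'cartridge_foot':0}.items():
    for q in nets.mark_of('wrist',nm)[:2]: print(nm,np.round(q['p'],2),np.array(q['xy'])*[560,420],onz('wrist',q['xy'],z))
c=cv2.cvtColor(im,cv2.COLOR_RGB2BGR)[140:280,210:350]
cv2.imwrite('pics/w7z.png',cv2.resize(np.clip(c.astype(float)*1.4,0,255).astype(np.uint8),None,fx=4,fy=4,interpolation=cv2.INTER_CUBIC))
```

```text
10.1 [ 0.5904 -0.2439  0.1905] 108.57717140993364 [ 0.0433 -0.0225  0.0143  0.0073  0.0021  0.032 ]
cartridge_grip 0.84 [282.184 197.904] [ 0.5966 -0.2389  0.049 ]
cartridge_foot 0.85 [281.68  183.918] [ 0.5964 -0.2363  0.    ]
```

View pics/w7z.png

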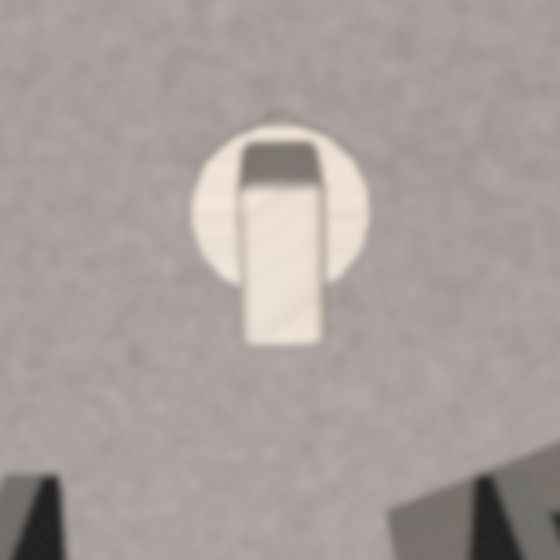

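View pics/w7.png

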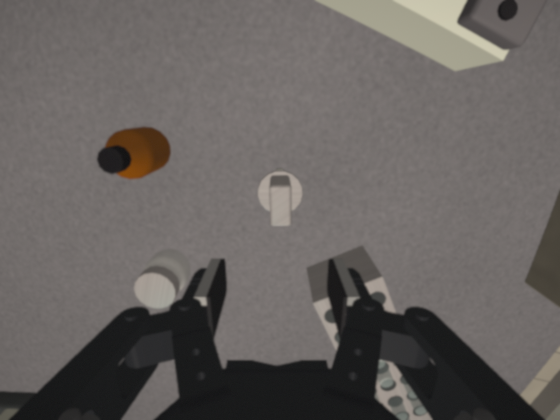

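Run:
```python
from h import *
np.set_printoptions(precision=4,suppress=True)
P=np.array([onz('wrist',np.array(c)/4+[210,140],.072,0) for c in [(243,185),(321,185),(323,345),(246,345)]])
print(P,P.mean(0)); v=P[0]-P[3]+P[1]-P[2]; print(np.degrees(np.arctan2(v[1],v[0])),np.linalg.norm(v)/2,np.linalg.norm(P[0]-P[1]))
print(onz('wrist',np.array((281,213))/4+[210,140],.026,0))
```

```text
[[ 0.5809 -0.2256  0.072 ]
 [ 0.5975 -0.22    0.072 ]
 [ 0.6109 -0.2561  0.072 ]
 [ 0.5937 -0.2619  0.072 ]] [ 0.5958 -0.2409  0.072 ]
109.84239297034395 0.038567373471882334 0.01748109569490697
[ 0.5958 -0.2407  0.026 ]
```

Run:
```python
from h import *
plan([(.5958,-.2408,.16,109.5),(.5958,-.2408,.045,109.5)])
```

```text
[[-0.001, 0.005, 0.031, -0.8], [0.0, 0.0, 0.038, 0.0], [0.0, 0.0, 0.039, 0.0], [0.0, 0.0, 0.038, 0.0]]
end [ 0.5959 -0.2412  0.0452] 109.51
```

Call:
play_rows --motion '[[[-0.001,0.005,0.031,-0.8],[0,0,0.038,0],[0,0,0.035,0],[0,0,0.025,0],[0,0,0,0]]]'

```text
time_s: 10.67
tcp_pos: [0.5935, -0.2401, 0.0566]
ee_rot: [0.577, 0.817, -0.001, -0.004]
contact_force: [-1.1, 1.0, -0.9]
width: 0.0549
```

Run:
```python
from h import *
o=r.get_obs();print(o['time_s'],o['tcp_pos'],yaw_of(o),o['joint_velocities'],o['contact_force'])
plan([(.5958,-.2408,.045,109.5)])
```

```text
10.6667 [ 0.59353315 -0.24008758  0.05658267] 109.53794132386635 [-0.00387307 -0.04511152 -0.07167603 -0.00139322  0.08157673 -0.00376482] [-1.09384529  0.97947169 -0.91771042]
[[-0.001, 0.002, 0.012, 0.0]]
end [ 0.5958 -0.2404  0.0446] 109.54
```

Call:
play_rows --motion '[[[0,0,0.004,0],[0,0,0,0],[0,0,0,0]]]'

```text
time_s: 10.92
tcp_pos: [0.5966, -0.2427, 0.0606]
ee_rot: [0.577, 0.817, 0.0, 0.001]
contact_force: [1.0, 1.0, 0.6]
width: 0.0548
```

Run:
```python
from h import *
o=r.get_obs();print(o['time_s'],o['tcp_pos'],yaw_of(o),o['joint_velocities'],o['contact_force'])
plan([(.5958,-.2408,.045,109.5)])
```

```text
10.9167 [ 0.59662572 -0.24273322  0.06061221] 109.47611881962796 [-0.00496762 -0.00458805 -0.0004629  -0.00033086 -0.00189034 -0.00080935] [0.97751892 0.97385103 0.55373734]
[[0.002, -0.0, 0.016, -0.0]]
end [ 0.596  -0.2408  0.0446] 109.48
```

Call:
play_rows --motion '[[[0.002,0,0.008,0],[0,0,0.008,0],[0,0,0,0],[0,0,0,0]]]'

```text
time_s: 11.25
tcp_pos: [0.5946, -0.2408, 0.0418]
ee_rot: [0.578, 0.816, -0.0, -0.0]
contact_force: [-0.3, -0.4, -0.1]
width: 0.0549
```

Call:
play_rows --motion '[[[0,0,0,0],[0,0,0,0],[0,0,0,0],[0,0,0,0],[0,0,0,0]]]' --gripper 0.012 --squeeze 80

```text
time_s: 11.67
tcp_pos: [0.5951, -0.241, 0.0425]
ee_rot: [0.578, 0.816, -0.0, 0.0]
contact_force: [-0.0, -0.0, 0.3]
width: 0.019
```

Call:
play_rows --motion '[[[0,0,0,0],[0,0,0,0]]]'

```text
time_s: 11.83
tcp_pos: [0.5951, -0.241, 0.0425]
ee_rot: [0.578, 0.816, 0.0, 0.0]
contact_force: [-0.7, 0.4, 1.4]
width: 0.0192
```

Run:
```python
from h import *
plan([(.5951,-.241,.12,109.5),(.5828,.0355,.165,86.1)],mx=.035)
```

```text
[[0.0, 0.0, -0.026, -0.0], [0.0, 0.0, -0.026, -0.0], [0.0, 0.0, -0.025, -0.1], [0.029, 0.009, -0.005, 2.6], [0.03, 0.008, -0.005, 2.6]]
[[0.03, 0.006, -0.005, 2.6], [0.03, 0.005, -0.005, 2.6], [0.031, 0.003, -0.005, 2.6], [0.031, 0.002, -0.005, 2.6], [0.031, 0.001, -0.005, 2.6]]
[[0.031, -0.001, -0.005, 2.6], [0.03, -0.001, -0.005, 2.6]]
end [0.5832 0.0354 0.1645] 86.14
```

Call:
play_rows --motion '[[[0,0,-0.026,0],[0,0,-0.026,0],[0,0,-0.025,0],[0.029,0.009,-0.005,2.6],[0.03,0.008,-0.005,2.6]]]'

```text
time_s: 12.25
tcp_pos: [0.593, -0.18, 0.1307]
ee_rot: [0.616, 0.788, 0.0, 0.001]
contact_force: [0.4, 0.1, -1.6]
width: 0.0193
```

Call:
play_rows --motion '[[[0.03,0.006,-0.005,2.6],[0.03,0.005,-0.005,2.6],[0.031,0.003,-0.005,2.6],[0.031,0.002,-0.005,2.6],[0.031,0.001,-0.005,2.6]]]'

```text
time_s: 12.67
tcp_pos: [0.5851, -0.0241, 0.1544]
ee_rot: [0.7, 0.714, -0.0, -0.0]
contact_force: [0.6, -0.3, -0.8]
width: 0.0189
```

Call:
play_rows --motion '[[[0.031,-0.001,-0.005,2.6],[0.03,-0.001,-0.005,2.6],[0,0,0,0],[0,0,0,0],[0,0,0,0]]]'

```text
time_s: 13.08
tcp_pos: [0.5835, 0.0353, 0.164]
ee_rot: [0.731, 0.683, -0.0, -0.0]
contact_force: [-0.4, -0.5, -1.0]
width: 0.0189
```

Run:
```python
from h import *
np.set_printoptions(precision=4,suppress=True)
o=r.get_obs();print(o['time_s'],o['tcp_pos'],yaw_of(o),o['joint_velocities'],o['contact_force'],o['width'])
im=snap('wrist','w8.png');snap('side','s8.png')
plan([(.5828,.0355,.135,86.1)],mx=.035)
```

```text
13.0833 [0.5835 0.0353 0.164 ] 86.09863143014262 [-0.0202  0.0016  0.0028 -0.0007 -0.0007 -0.0013] [-0.3925 -0.5475 -0.9678] 0.01891769901454401
[[0.001, -0.001, 0.029, -0.1]]
end [0.5826 0.0357 0.1349] 86.12
```

View pics/w8.png

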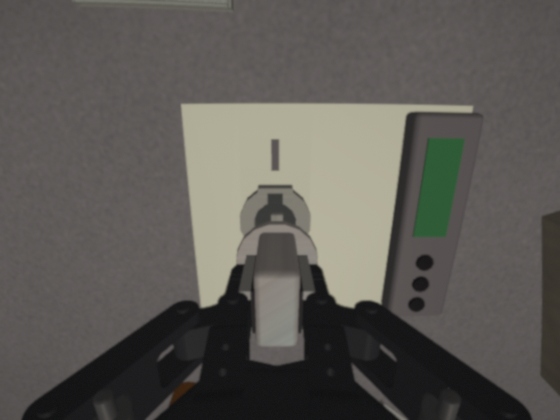

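View pics/s8.png

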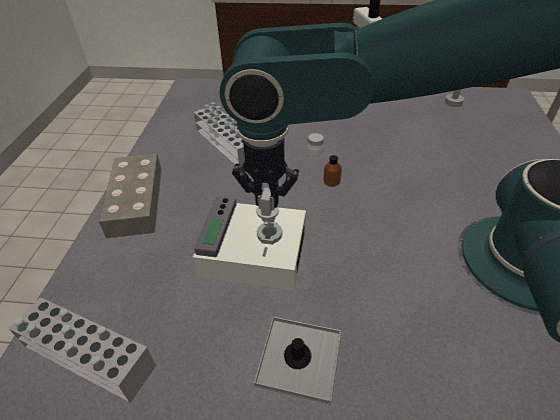

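Run:
```python
from h import *
np.set_printoptions(precision=2,suppress=True)
o=r.get_obs();c=o['tcp_pos']
im=cv2.imread('pics/w8.png')
a=np.linspace(0,2*np.pi,120)
def circ(cx,cy,z,R,col):
    global big
    p=proj('wrist',np.c_[cx+R*np.cos(a),cy+R*np.sin(a),np.full(120,z)])
    cv2.polylines(big,[np.int32((p-[210,160])*5)],True,col,1)
big=cv2.resize(im[160:280,210:350],None,fx=5,fy=5,interpolation=cv2.INTER_CUBIC)
circ(c[0],c[1],.1475,.024,(0,0,255))
circ(.5828,.0355,.082,.028,(0,255,0));circ(.5828,.0355,.082,.0165,(0,255,0))
cv2.imwrite('pics/w8z.png',big); print(c)
```

```text
[0.58 0.03 0.16]
```

View pics/w8z.png

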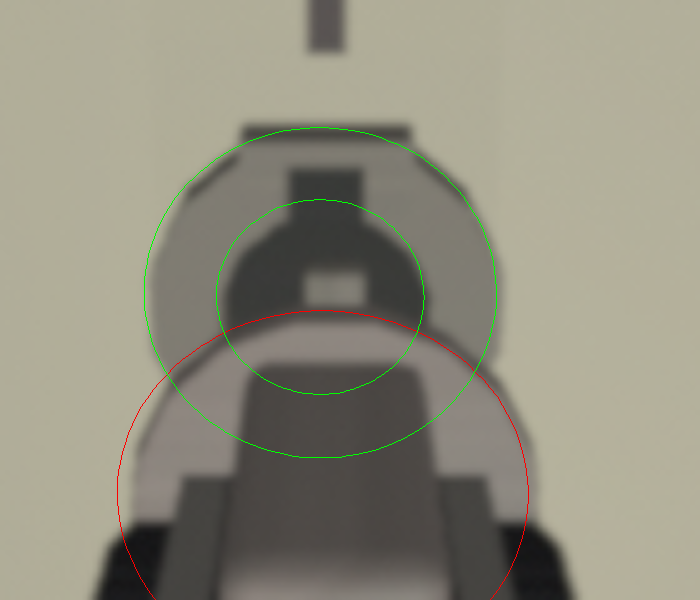

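Run:
```python
from h import *
np.set_printoptions(precision=2,suppress=True)
o=r.get_obs();c=np.array(o['tcp_pos']);a=np.radians(86.1);X=np.array([np.cos(a),np.sin(a),0]);Y=np.array([np.sin(a),-np.cos(a),0])
Z=lambda z:np.array([0,0,z-c[2]])
f=lambda p:(proj('wrist',p)[0]-[210,160])*5
print('lug tip top/bot',f(c+X*.022+Z(.1265)),f(c+X*.022+Z(.1215)), 'mm/px', f(c+X*.023+Z(.1215))-f(c+X*.022+Z(.1215)))
print('collar top front',f(c+X*.024+Z(.1475)),f(c+X*.024+Z(.1415)))
print('wing top edge rows',f(c+X*.02+Z(.1935)),f(c-X*.02+Z(.1935)))
P=np.array([.5828,.0355,.082]);print('gate end',f(P+X*.024),f(P+X*.024+[0,0,-.012]),'ring',f(P+X*.028),'mm',f(P+X*.025)-f(P+X*.024))
P[2]=.07;print('rib near end 145?',[ (f(P+X*d)) for d in (.035,.04,.045)])
# w6 remeasure: gate ends
```

```text
lug tip top/bot [323.23 265.68] [323.44 252.88] mm/px [-0.03 -7.37]
collar top front [322.14 310.86] [322.46 292.18]
wing top edge rows [318.89 555.93] [320.84 935.16]
gate end [319.72 152.99] [320.3  133.95] ring [319.62 127.65] mm [-0.03 -6.31]
rib near end 145? [array([320.03,  66.76]), array([319.91,  35.58]), array([319.79,   3.98])]
```

Call:
play_rows --motion '[[[0,-0.001,0.012,0],[0,0,0.012,0],[0,0,0.01,0],[0,0,0,0],[0,0,0,0]]]'

```text
time_s: 13.6
tcp_pos: [0.5821, 0.0353, 0.1291]
ee_rot: [0.731, 0.682, -0.001, -0.001]
contact_force: [-0.5, -0.2, -1.7]
width: 0.0193
```

Run:
```python
from h import *
np.set_printoptions(precision=4,suppress=True)
o=r.get_obs();print(o['time_s'],o['tcp_pos'],yaw_of(o),o['contact_force'],o['width'])
im=snap('wrist','w9.png')
c=cv2.cvtColor(im,cv2.COLOR_RGB2BGR)[170:290,205:345]
cv2.imwrite('pics/w9z.png',cv2.resize(c,None,fx=5,fy=5,interpolation=cv2.INTER_CUBIC))
```

```text
13.6 [0.5821 0.0353 0.1291] 86.02552418202497 [-0.5218 -0.2488 -1.7401] 0.01929659938228655
```

View pics/w9z.png

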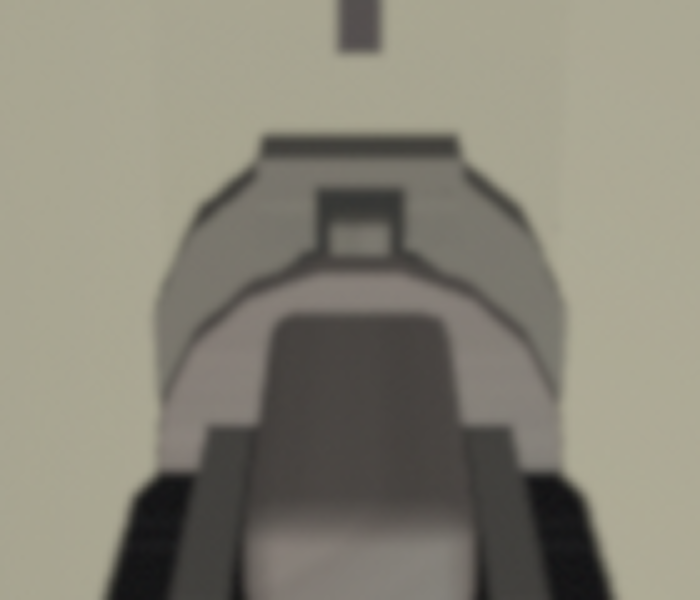

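The lug (zoom column 360) is centred in the gate (361), so I'm inserting.

Call:
play_rows --motion '[[[0,0,0.003,0],[0,0,0.003,0],[0,0,0.002,0],[0,0,0,0]]]'

```text
time_s: 13.98
tcp_pos: [0.5825, 0.0355, 0.1219]
ee_rot: [0.731, 0.682, -0.0, -0.0]
contact_force: [-0.6, 0.4, -1.1]
width: 0.0198
```

Call:
play_rows --motion '[[[0,0,0.003,0],[0,0,0.003,0],[0,0,0.002,0],[0,0,0,0]]]'

```text
time_s: 14.32
tcp_pos: [0.5824, 0.0355, 0.1137]
ee_rot: [0.731, 0.682, -0.0, -0.0]
contact_force: [-0.5, 0.0, -2.4]
width: 0.0188
```

Call:
play_rows --motion '[[[0,0,0.002,0],[0,0,0.002,0],[0,0,0.002,0],[0,0,0.001,0],[0,0,0,0]]]'

```text
time_s: 14.73
tcp_pos: [0.5827, 0.0355, 0.1073]
ee_rot: [0.731, 0.682, 0.0, 0.0]
contact_force: [-0.5, 0.2, 2.1]
width: 0.0193
```

Call:
play_rows --motion '[[[0,0,0.001,0],[0,0,0.001,0],[0,0,0,0],[0,0,0,0]]]'

```text
time_s: 15.07
tcp_pos: [0.5827, 0.0355, 0.1054]
ee_rot: [0.731, 0.682, 0.0, 0.0]
contact_force: [-0.3, 0.2, 1.9]
width: 0.0194
```

Run:
```python
from h import *
np.set_printoptions(precision=4,suppress=True)
o=r.get_obs();print(o['time_s'],o['tcp_pos'],yaw_of(o),o['contact_force'],o['ft_torque'],o['width'],o['qpos'])
im=snap('wrist','w10.png');im=snap('side','s10.png')
cv2.imwrite('pics/s10z.png',cv2.resize(cv2.cvtColor(im,cv2.COLOR_RGB2BGR)[150:270,200:340],None,fx=5,fy=5,interpolation=cv2.INTER_CUBIC))
```

```text
15.0667 [0.5827 0.0355 0.1054] 86.04238358967379 [-0.3105  0.1619  1.9475] [-0.0416  0.0936  0.0349] 0.019370916831091583 [ 0.0172 -0.0133  1.7962 -0.      1.3584  0.0862]
```

View pics/w10.png

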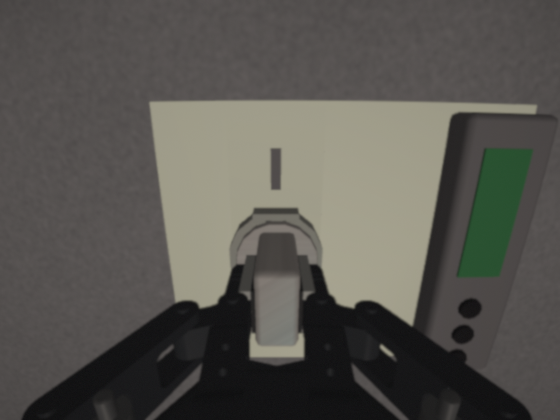

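View pics/s10z.png

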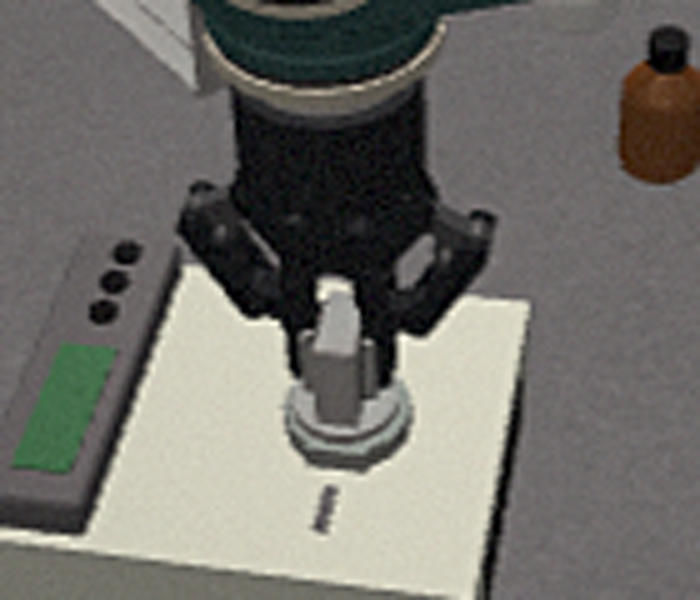

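Call:
play_rows --motion '[[[0,0,0.001,0],[0,0,0,0],[0,0,0,0]]]'

```text
time_s: 15.42
tcp_pos: [0.5827, 0.0355, 0.1045]
ee_rot: [0.731, 0.682, 0.0, 0.0]
contact_force: [-0.1, 0.3, 4.7]
width: 0.0192
```

Call:
play_rows --motion '[[[0,0,0,4],[0,0,0,5],[0,0,0,5],[0,0,0,5],[0,0,0,0]]]'

```text
time_s: 15.83
tcp_pos: [0.5828, 0.0355, 0.1045]
ee_rot: [0.835, 0.55, 0.0, 0.0]
contact_force: [1.2, 0.5, 5.5]
width: 0.0188
```

Run:
```python
from h import *
np.set_printoptions(precision=4,suppress=True)
o=r.get_obs();print(o['time_s'],o['tcp_pos'],yaw_of(o),o['contact_force'],o['ft_torque'],o['width'])
```

```text
15.8333 [0.5828 0.0355 0.1045] 66.79598218574847 [1.2043 0.5157 5.507 ] [-0.148  -0.0744  0.0249] 0.018789757653327344
```

Call:
play_rows --motion '[[[0,0,0,5],[0,0,0,5],[0,0,0,5],[0,0,0,5],[0,0,0,5]]]'

```text
time_s: 16.25
tcp_pos: [0.5827, 0.0355, 0.1045]
ee_rot: [0.934, 0.358, 0.0, 0.0]
contact_force: [0.5, -0.6, 6.1]
width: 0.019
```

Call:
play_rows --motion '[[[0,0,0,5],[0,0,0,5],[0,0,0,5],[0,0,0,5],[0,0,0,5]]]'

```text
time_s: 16.67
tcp_pos: [0.5828, 0.0353, 0.1046]
ee_rot: [0.989, 0.148, 0.0, 0.0]
contact_force: [1.1, -1.7, 5.5]
width: 0.0194
```

Run:
```python
from h import *
np.set_printoptions(precision=4,suppress=True)
o=r.get_obs();print(o['time_s'],o['tcp_pos'],yaw_of(o),o['contact_force'],o['ft_torque'],o['width'])
```

```text
16.6667 [0.5828 0.0353 0.1046] 16.994876964902755 [ 1.1142 -1.7497  5.4897] [-0.5152 -0.2275  0.1538] 0.01937560047467406
```

Call:
play_rows --motion '[[[0,0,0,5],[0,0,0,5],[0,0,0,5],[0,0,0,5],[0,0,0,4]]]'

```text
time_s: 17.08
tcp_pos: [0.5829, 0.0351, 0.1046]
ee_rot: [0.998, -0.061, 0.0, 0.0]
contact_force: [0.4, -4.0, 5.4]
width: 0.0189
```

Call:
play_rows --motion '[[[0,0,0,3],[0,0,0,0],[0,0,0,0],[0,0,0,0]]]'

```text
time_s: 17.42
tcp_pos: [0.5829, 0.0352, 0.1046]
ee_rot: [0.996, -0.085, 0.0, 0.0]
contact_force: [0.6, -4.0, 6.0]
width: 0.019
```

Run:
```python
from h import *
np.set_printoptions(precision=4,suppress=True)
o=r.get_obs();print(o['time_s'],o['tcp_pos'],yaw_of(o),o['contact_force'],o['ft_torque'],o['width'],o['joint_velocities'])
snap('wrist','w11.png');im=snap('side','s11.png');t=snap('top','t11.png')
cv2.imwrite('pics/s11z.png',cv2.resize(cv2.cvtColor(im,cv2.COLOR_RGB2BGR)[150:270,200:340],None,fx=5,fy=5,interpolation=cv2.INTER_CUBIC))
for nm,z in {'plug_grip':.038,'tray_in':.003,'bottle':0,'jar':0}.items():
  for q in nets.mark_of('side',nm)[:1]: print(nm,np.round(q['p'],2),onz('side',q['xy'],z))
```

```text
17.4167 [0.5829 0.0352 0.1046] -9.771266286537733 [ 0.6477 -4.0258  5.995 ] [-0.8218 -0.4125  0.1263] 0.018976280869040914 [ 0.0022  0.0006  0.0023  0.0007 -0.0001  0.0007]
plug_grip 0.97 [0.4991 0.2878 0.038 ]
tray_in 0.87 [0.4979 0.2872 0.003 ]
bottle 0.8 [ 0.4393 -0.2427  0.    ]
jar 0.4 [ 0.4996 -0.3861  0.    ]
```

View pics/w11.png

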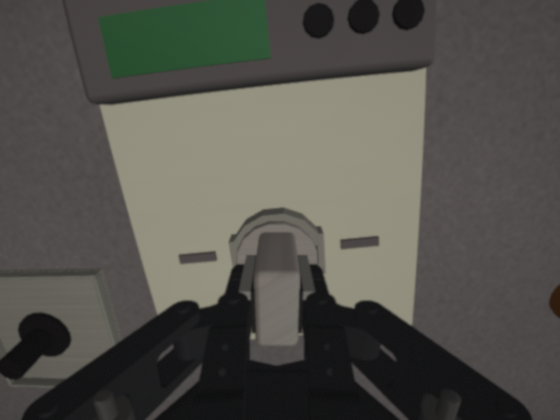

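View pics/s11z.png

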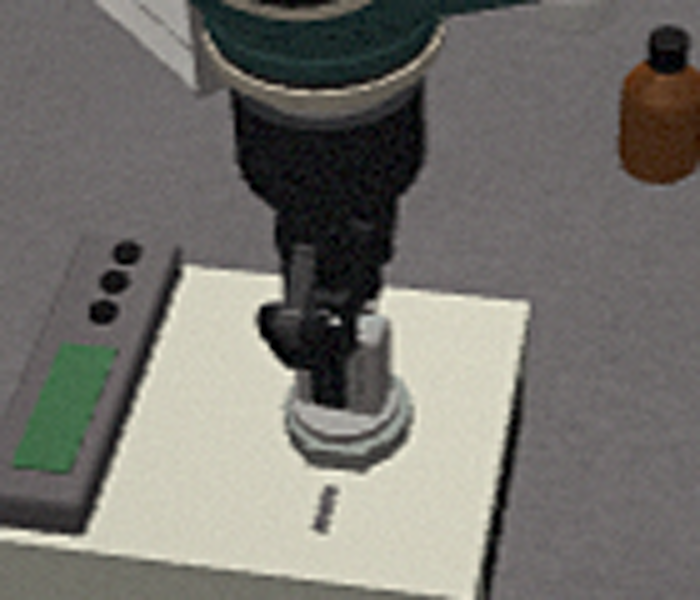

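The wing has turned 95.8° with the tool and sits square in the pads. The collar is on the ring and the plug, bottle and jar are in place, so I'm handing in.

Run:
```python
from h import *
print(sign_off())
```

```text
the job is handed in; nothing more can be done
None
```

I handed the job in at about 17.7 s with the cartridge seated in the port, turned clockwise and still gripped. The hand-in reports no verdict, and I could not read the plunger and rotor joints, so the seat depth and turn below are inferred.

**Plug:** I lifted it out of the port and set it down gently in the tray, then opened the fingers. The last picture has it standing upright about 1 mm from the tray centre. While I was gripping it, the fingertips briefly touched its disc, with about 13 N of upward force; lifting off cleared that.

**Cartridge:** I gripped it at 80 N and lowered it through the gates with under 3 N of contact force. I pressed it until the tool was 8 mm below where the foot should meet the seat. I then turned the tool 95.8° clockwise.

**Last checks before hand-in:**
- **Upward force:** about 6 N, roughly what the seat spring gives when nearly fully pressed.
- **Sideways force:** 4 N.
- **Twisting moment:** 0.13 N m, close to the spring's 0.11 N m at a quarter turn.
- **Seat turn:** about 90°, after allowing 6° for play. The wing showed no sign of slipping in the pads.
- **Bottle and jar:** both stood where they started, within about 7 mm, though the jar was found with only 0.4 confidence.

**Where measurements disagreed:** the fixed cameras and the wrist camera put the port about 3 to 5 mm apart. The wrist camera also read about 1 mm off against the jaw centre. I lined up the lugs and gates against each other in the wrist picture, and the insertion then went in cleanly.

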